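Open the spring clamp for the next lacquer bowl and hold it

TASK

The painter wants to put the next lacquer bowl into the green spring clamp: pull the orange stop block straight up off the clamp's rail (two sprung catches hold it) and put it in the wooden tray, then let go of it. Then pull the sliding jaw by its black handle, against its spring, until its pointer stands at the red mark, and finish while still holding it there, because it springs shut if released. Leave the other things on the bench where they are.

Things in the scene. Friction and masses are not known exactly. Their poses are not given: they have to be found in the camera images.
- clamp: Green spring clamp, fixed; plate 320 x 150 x 16 mm. Origin: centre of its underside, on the bench; x along the steel rail from the stop-block end (nearest the robot) to the fixed jaw, z up. In mm in this frame: rail 24 wide at y 0, top z 38; front stop plate x -150 to -135, top z 55; catch posts at x -97, y +-44, 26 x 16, top z 46; fixed jaw x 125 to 141, top z 95.
- block: Orange stop block, 0.12 to 0.26 kg, astride the rail before the sliding jaw, which it blocks. Body 71 (x) x 51 (y) x 36 mm; on top, centred, a tab to grip, 36 long in x, 14 thick in y, 36 to 78 mm above the origin. Origin: centre of the underside, 16 mm above the bench at the start; axes then as the clamp's, z up.
- block_mid (a point): Middle of the orange block, 30 mm above its underside. How it is held: its legs reach 24 mm down beside the rail (1 mm play); a sprung brass ball on each side catches over a ridge on the leg. A straight upward pull of about 8 to 15 N in the first 5 mm (then it gives suddenly) frees it; it must rise 25 mm to clear the rail.
- tray: Light wooden open tray for the block, fixed, outside 160 (x) x 130 (y) x 35 mm high, walls and floor 5 mm thick. Origin: centre of its underside, on the bench; z up. On either the left or the right of the clamp.
- jaw: Sliding jaw with a black handle bar (jaw_c0) to pull it by: 12 mm thick in x, 60 long in y, 14 to 44 mm above its origin, on a stem. Axes as the clamp's. Origin: under the bar's centre on the jaw's flat carriage, 49 mm above the bench, so the bar spans 63 to 93 mm above the bench. Behind it (+x) 64 mm free up to the jaw plate, whose top is 95 mm above the bench.
- jaw_pointer (a point): Tip of the small yellow pointer on the sliding jaw's left (+y) side, just above the clamp's plate. The jaw starts closed and opens along the clamp's -x (towards the robot), at most 70 mm. A spring pulls it shut with about 4 N when closed and 140 N/m more: 10 to 13 N at the red mark. It closes by itself when let go.
- mark: Red mark, 10 mm wide (along the clamp's x), 18 mm long, on the white scale at the clamp's left (+y) edge; its place along the scale differs, always at 42 to 59 mm of opening. Origin: middle of its underside; axes as the clamp's. The jaw is at the mark when pointer and mark have the same x in the clamp's frame.
- bowl: Bystander: black lacquer bowl red inside, 96 mm wide, 75 mm high. Origin: centre of the underside.
- lidded_pot: Bystander: dark red lidded lacquer pot, 100 mm wide, 100 mm high. Origin: centre of the underside.
- jar: Bystander: amber glass jar, 54 mm wide, 85 mm high. Origin: centre of the underside.
- brush: Bystander: paint brush lying on the bench.
- cup: Bystander: small white mixing saucer, 76 mm wide, 20 mm high. Origin: centre of the underside.
Things that resemble listed ones, but are neither listed nor needed, are in the scene too. Of the things shaped like the block, the orange one is meant.

How it is judged:
By the outcome, as a careful person would: the job done as asked, in the order asked, and still so for the second after the job is handed in, while the arm keeps its last pose, push and grip.
It also fails if it takes over 58 s, if anything falls off the work surface, if the arm or the gripper's body presses on something with over 40 N, if the wrist force passes 120 N, or if a joint passes its speed limit or range.

ROBOT

A 6-joint arm with a two-finger parallel gripper is mounted at the origin on the work surface. World frame = base frame: x ahead of the robot, y to its left, z up, the work surface at z = 0. Lengths are in mm, angles in rad, forces in N, time in s.
With the tool pointing down it reaches from about 350 to 775 mm from the base axis. Payload 7.3 kg.
Tool frame: the origin (TCP) lies midway between the tips of the shut fingers; the grasp point (between the pads) lies 19 mm behind it; z points along the fingers, y is the line along which they close (so a half turn about z gives the same grasp; the last joint's range is limited). The gripper opens to 92 mm and grips with 3 to 60 N. Pads are 19 mm wide; open, the fingers measure 130 mm over their backs; the gripper's body (75 mm by 190 mm) begins 47 mm behind the grasp point.
Start: joints at [-1.446, 0.342, 1.524, -0, 1.275, -0.146], TCP at [140.461, -505.881, 226.741] pointing down, gripper open.
Joint ranges: [-2.53, 2.53], [-0.77, 2.02], [0.04, 2.7], [-1, 4.14], [0.28, 2.66], [-3.11, 3.11]. Speed limits (rad/s): [2.57, 2.57, 3.14, 3.14, 3.14, 3.14].

INTERFACE

Orientations are given as [roll, pitch, yaw] about the fixed x, y, z axes, in that order (R = Rz(yaw) Ry(pitch) Rx(roll)).
In Python, from plant import bot gives the robot as it stands.
- The arm moves only by the tool servo_tool, never from a script. Its argument "deltas" is a list of rows, each a list of 2 entries, a list of its own where there are three numbers: the shift along the tool's x, y, z in m, then the turn, a rotation vector about the tool's x, y, z in degrees. A call has 1 to 20 rows; each row shifts and turns the commanded pose from where the row before left it, along the tool's axes as they then stand; what a row does not reach is not made up. A row lasts 1/8 s, in which the tool goes at most 62.5 mm and 10.7 degrees, less where a joint would pass 70% of its speed; a pose out of reach is approached as far as the arm can. A call with a gripper value outside its range is refused whole. "fingers" is the opening, from 0 (shut) to 1 (fully open), set as the call begins (left out, the last holds). The fingers move at their own pace and stop on an object; the grip force is fixed at half the most. Time passes only in rows, so rows that do not move let the fingers close. It gives the time, the measured TCP pose, the force, the opening and the grip force at its end, in the units of the state.
- bot.get_obs(): the state, without advancing time (a new reading comes with each control period).
- bot.capture(name): name is "side" or "top" or "wrist"; returns the picture (384x512x3 uint8, red, green, blue); there is no depth.
- bot.camera_model(name): a dict with "mtx" (3x3 intrinsics, pixels), "xyz" and "rotation" of the camera in the world. Camera axes: x right, y down, z forward; pixel columns grow to the right and rows downward; lengths in mm; the calibration is good to about 2 mm. A picture is of the moment at which its call begins: read the wrist's pose just before it. camera_model takes no time and is no camera call; for the wrist camera it gives the pose at the moment of the call.
- bot.close_job(): hands the job in; it is judged then, once.
The state is a dict: "time": time; "joint_positions": joint angles; "dq": joint speeds; "tau": joint torques, N m; "tool_pos": TCP position; "tcp_rot": TCP orientation; "contact_force": force on the tool from outside, world axes, zero at the start; "moment": the same for the moment, N m; "grip_width": finger opening in mm; "finger_force": force on a finger pad.
Only numpy, scipy, OpenCV 4.12 (cv2) and the standard library are available. Lean on these libraries where they do the work, as an engineer would, in place of code of your own. Each camera call takes 0.05 s, during which the arm holds its last target. There are 200 camera calls.

## Working session

There is one attempt and no reset: what is moved stays moved. The work goes in short steps, Python scripts to look and compute and a tool call to move; the robot and the scene stay as the last step left them, time stands still between calls to the robot, and variables do not carry over. Pictures are saved under pics/ and viewed, at most 10 in all, crops included, and the job is handed in when it is done.

Besides the shell and the picture viewer there is one more tool, called after ">>>" as a command line: name --argument value ..., lists and objects as JSON in quotes. servo_tool: Moves the arm, as the interface text tells. Its arguments: {"type":"object","properties":{"deltas":{"type":"array"},"fingers":{"type":"number"}},"required":["deltas"]}

```bash
mkdir -p pics
python3 - <<'E'
from plant import bot
import cv2, numpy as np
np.set_printoptions(precision=3,suppress=True)
o=bot.get_obs(); print(o)
for n in ("top","side"):
    im=bot.capture(n); cv2.imwrite(f"pics/{n}0.png",im[:,:,::-1]); print(n,bot.camera_model(n))
E
```

```text
{'time': 0.0, 'joint_positions': array([-1.446,  0.343,  1.525, -0.   ,  1.275, -0.146]), 'dq': array([-0.   , -0.002,  0.001,  0.001,  0.001, -0.   ]), 'tau': array([  0.003, -43.123, -24.422,   0.072,   0.056,  -0.   ]), 'tool_pos': array([ 140.396, -505.46 ,  226.043]), 'tcp_rot': array([-3.14 , -0.   ,  0.271]), 'contact_force': array([ 0.635, -0.712,  0.953]), 'moment': array([ 0.003, -0.001, -0.009]), 'finger_force': 0.0, 'grip_width': 91.75746471356697}
top {'mtx': array([[431.008,   0.   , 258.826],
       [  0.   , 431.008, 186.264],
       [  0.   ,   0.   ,   1.   ]]), 'xyz': array([ 353.893,    7.383, 1601.304]), 'rotation': array([-3.055, -0.002, -1.577])}
side {'mtx': array([[409.195,   0.   , 245.104],
       [  0.   , 409.195, 186.383],
       [  0.   ,   0.   ,   1.   ]]), 'xyz': array([ 187.104, 1186.681,  979.668]), 'rotation': array([-2.204,  0.013, -2.874])}
```

View pics/top0.png

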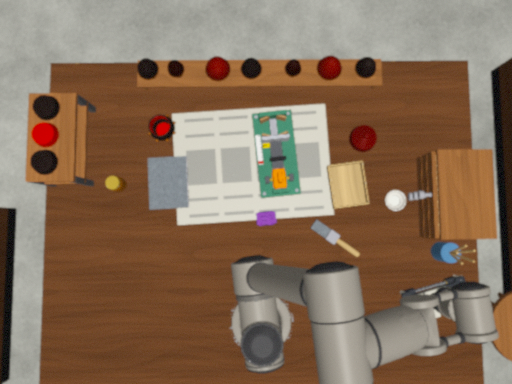

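View pics/side0.png

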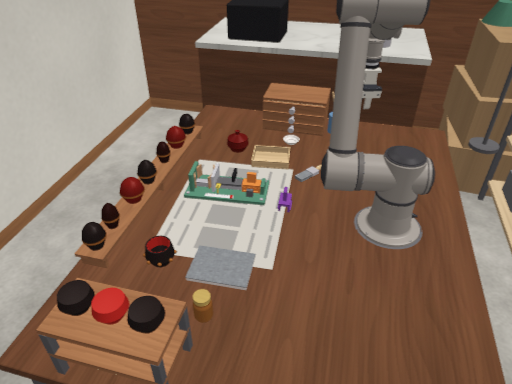

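Top view: the clamp is at about (275,153), with the orange block at (279,178). The tray is at (348,185), to the right, and the purple block at (266,218) is a decoy. I'll get a coarse fix, then look with the wrist camera.

```bash
cat > h.py <<'E'
from plant import bot
import cv2, numpy as np
from scipy.spatial.transform import Rotation as R
np.set_printoptions(precision=2,suppress=True)
def ray(m,px,z):
    Rm=R.from_euler('xyz',m['rotation']).as_matrix()
    d=Rm@np.linalg.solve(m['mtx'],[px[0],px[1],1.]); c=np.array(m['xyz'])
    return c+d*(z-c[2])/d[2]
def proj(m,P):
    Rm=R.from_euler('xyz',m['rotation']).as_matrix()
    q=(np.atleast_2d(P)-m['xyz'])@Rm@m['mtx'].T
    return q[:,:2]/q[:,2:]
E
python3 - <<'E'
from h import *
m=bot.camera_model('top')
for n,p,z in (('block',(279,178),90),('tray',(348,185),20),('c1',(253,113),16),('c2',(291,110),16),('c3',(300,193),16),('c4',(261,197),16)): print(n,ray(m,p,z))
o=bot.get_obs(); w=bot.camera_model('wrist'); T=R.from_euler('xyz',o['tcp_rot'])
print(w['mtx'],T.inv().apply(w['xyz']-o['tool_pos']),(T.inv()*R.from_euler('xyz',w['rotation'])).as_matrix())
im=cv2.imread('pics/top0.png')[90:220,220:390]; cv2.imwrite('pics/topc.png',cv2.resize(im,None,fx=4.5,fy=4.5,interpolation=cv2.INTER_CUBIC))
E
```

```text
block [514.11 -67.25  90.  ]
tray [ 493.99 -324.7    20.  ]
c1 [767.46  23.95  16.  ]
c2 [ 778.06 -118.61   16.  ]
c3 [ 465.85 -147.76   16.  ]
c4 [452.    -3.84  16.  ]
[[345.49   0.   255.91]
 [  0.   345.49 191.5 ]
 [  0.     0.     1.  ]] [  69.58   -0.64 -158.11] [[-0.   -0.96 -0.26]
 [ 1.    0.   -0.  ]
 [ 0.   -0.26  0.96]]
```

View pics/topc.png

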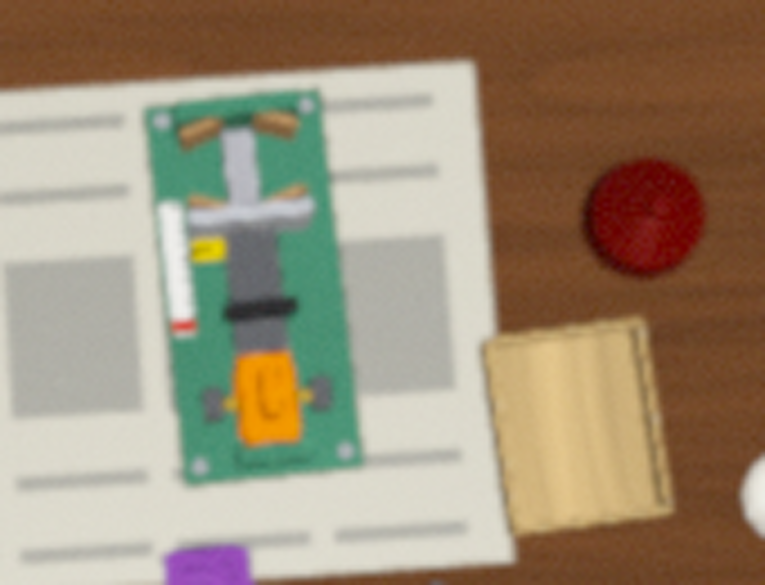

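Crop: the clamp yaw is about +5°, the red mark is near the low end of the scale (crop (183,328)) and the black bar is at crop (260,308). The tray is at the lower right. I'll move the wrist camera over the clamp.

>>> servo_tool --deltas '[[[0.036, -0.0178, -0.0074], [0, 0, 0]], [[0.036, -0.0178, -0.0074], [0, 0, 0]], [[0.036, -0.0178, -0.0074], [0, 0, 0]], [[0.036, -0.0178, -0.0074], [0, 0, 0]], [[0.036, -0.0178, -0.0074], [0, 0, 0]], [[0.036, -0.0178, -0.0074], [0, 0, 0]], [[0.036, -0.0178, -0.0074], [0, 0, 0]], [[0.036, -0.0178, -0.0074], [0, 0, 0]], [[0.036, -0.0178, -0.0074], [0, 0, 0]], [[0.036, -0.0178, -0.0074], [0, 0, 0]], [[0.036, -0.0178, -0.0074], [0, 0, 0]], [[0.036, -0.0178, -0.0074], [0, 0, 0]], [[0.036, -0.0178, -0.0074], [0, 0, 0]], [[0.036, -0.0178, -0.0074], [0, 0, 0]], [[0, 0, 0], [0, 0, 5.2]], [[0, 0, 0], [0, 0, 5.2]], [[0, 0, 0], [0, 0, 0]], [[0, 0, 0], [0, 0, 0]]]'

```text
time: 2.35
tool_pos: [559.3, -131.0, 330.1]
tcp_rot: [-3.141, 0.0, 0.091]
contact_force: [-0.3, -0.6, 1.4]
grip_width: 91.9
finger_force: 0.0
```

Run:
```python
from h import *
import pickle
o=bot.get_obs(); m=bot.camera_model('wrist'); im=bot.capture('wrist')
cv2.imwrite('pics/w1.png',im[:,:,::-1]); pickle.dump(m,open('w1.pkl','wb')); print(o['tool_pos'],o['tcp_rot'],m)
cv2.imwrite('pics/w1b.png',cv2.resize(im[:,:,::-1],(784,588),interpolation=cv2.INTER_CUBIC))
```

```text
[ 559.3  -130.97  330.11] [-3.14  0.    0.09] {'mtx': array([[345.49,   0.  , 255.91],
       [  0.  , 345.49, 191.5 ],
       [  0.  ,   0.  ,   1.  ]]), 'xyz': array([ 628.52, -124.22,  488.17]), 'rotation': array([ 2.88,  0.  , -1.48])}
```

View pics/w1b.png

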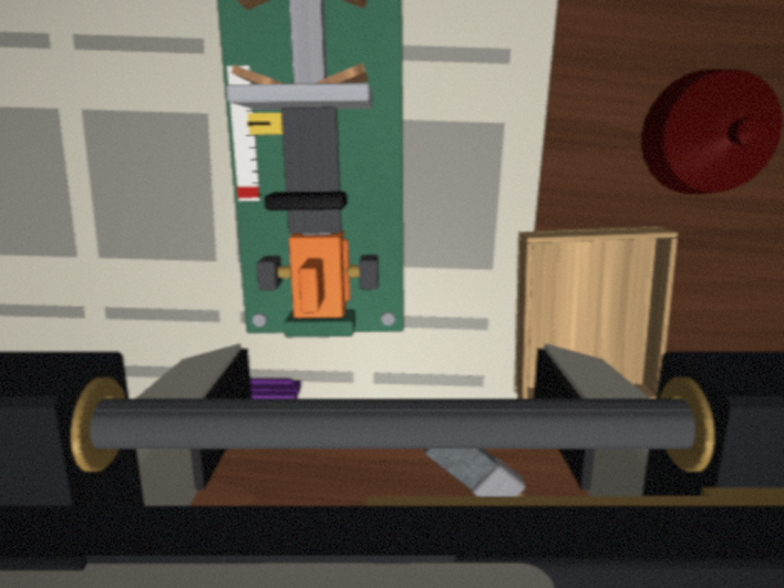

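Wrist view (scaled): the tab top is at about (309,275), the bar at (306,200) and the red mark at (248,193). The yellow pointer is at (262,124), and the tray spans (520–675, 230–395). Next I'll segment these for sub-pixel positions.

Run:
```python
from h import *
import pickle
m=pickle.load(open('w1.pkl','rb')); im=cv2.imread('pics/w1.png'); hsv=cv2.cvtColor(im,cv2.COLOR_BGR2HSV)
def blob(lo,hi,box,name):
    x0,y0,x1,y1=box; k=cv2.inRange(hsv,lo,hi); k2=np.zeros_like(k); k2[y0:y1,x0:x1]=k[y0:y1,x0:x1]
    n,l,s,c=cv2.connectedComponentsWithStats(k2); i=1+np.argmax(s[1:,4]); print(name,s[i],c[i]); return l==i
blob((0,130,90),(6,255,255),(145,110,175,140),'red')
blob((20,120,100),(35,255,255),(155,65,195,95),'yel')
blob((0,0,0),(180,255,45),(165,115,235,142),'bar')
g=blob((55,80,40),(95,255,255),(130,0,280,225),'green')
for v in (10,40,100,190,205): 
    u=np.where(g[v])[0]; print(v,u.min(),u.max())
for u in (155,160,255): v=np.where(g[:,u])[0]; print('u',u,v.max())
big=cv2.resize(im[105:225,135:275],None,fx=5,fy=5,interpolation=cv2.INTER_CUBIC); cv2.imwrite('pics/w1c.png',big)
```

```text
red [155 122  14   7  86] [161.38 125.21]
yel [163  74  22  14 280] [173.59  80.59]
bar [173 125  53  12 596] [199.79 130.62]
green [  155     0   108   219 10711] [223.52 117.83]
10 212 260
40 213 261
100 169 261
190 160 262
205 161 262
u 155 142
u 160 198
u 255 215
```

View pics/w1c.png

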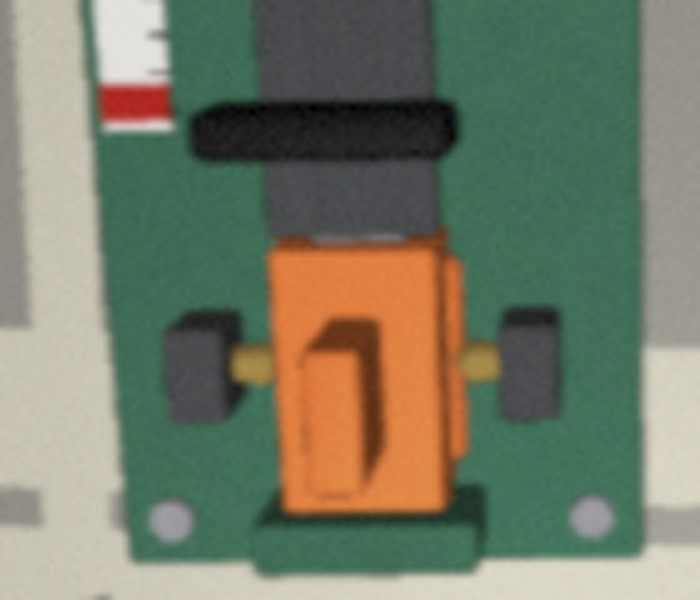

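Crop: the tab top corners are at (303,350), (358,348), (308,493) and (363,497). The body top corners are at (270,247), (438,245), (284,513) and (447,512). The plate's near corners are at (132,560) and (642,553). I'll fit the pose from these.

Run:
```python
from h import *
import pickle
from scipy.optimize import least_squares
m=pickle.load(open('w1.pkl','rb'))
U=lambda p:(np.array(p)-2)/5+[135,105]
def fit(local,px,x0):
    L=np.array(local,float);P=np.array([U(p) for p in px])
    def W(q): return R.from_euler('z',q[2]).apply(L)+[q[0],q[1],0]
    r=least_squares(lambda q:(proj(m,W(q))-P).ravel(),x0); print(r.x,np.degrees(r.x[2]),'res',r.fun); return r.x
b=fit([[35.5,25.5,52],[35.5,-25.5,52],[-35.5,25.5,52],[-35.5,-25.5,52],[18,7,94],[18,-7,94],[-18,7,94],[-18,-7,94]],
 [(270,247),(438,245),(284,513),(447,512),(303,350),(358,348),(308,493),(363,497)],(515,-70,.09))
c=fit([[-160,75,16],[-160,-75,16]],[(132,560),(642,553)],(616,-62,.09))
r=R.from_euler('z',-b[2])
f=lambda p,z:r.apply(ray(m,p,z)-[b[0],b[1],0])
red=f((161.4,125.2),18);yel=f((173.6,80.6),18)
print('block frame: red',red,'yel',yel,'opening',yel[0]-red[0], 'yel zs',f((173.6,80.6),30))
for y in (100,112,158): print('bar',f(U((325,y)),93),f(U((325,y)),63))
print('bar ends',f(U((190,135)),93),f(U((458,135)),93))
print('tray')
for p in ((520,234),(676,232),(519,392),(662,392)): print(ray(m,np.array(p)/1.53125,35))
```

```text
[518.25 -69.16   0.1 ] 5.460966349460272 res [-3.47 -0.13  3.04  0.09 -3.14 -0.11  2.74 -0.06 -0.51 -0.21  0.48  0.14
  0.04  0.65  0.75 -0.19]
[617.06 -58.44   0.11] 6.090426510178167 res [-0.87  0.08  0.87 -0.01]
block frame: red [68.94 62.13 18.  ] yel [125.85  41.93  18.  ] opening 56.902509664097764 yel zs [125.3  39.2  30. ]
bar [75.09 -1.28 93.  ] [72.86  3.58 63.  ]
bar [72.43 -1.16 93.  ] [69.99  3.71 63.  ]
bar [62.12 -0.67 93.  ] [58.9   4.24 63.  ]
bar ends [67.43 29.67 93.  ] [ 67.16 -31.03  93.  ]
tray
[ 568.04 -240.01   35.  ]
[ 581.94 -373.34   35.  ]
[ 420.8  -261.98   35.  ]
[ 432.98 -395.08   35.  ]
```

The tab is at (518.2, -69.2) with yaw about 5.5°. I'll approach it with the fingers half open.

>>> servo_tool --deltas '[[[-0.0177, -0.0327, 0], [0, 0, -0.3]], [[-0.0177, -0.0327, 0], [0, 0, 0]], [[0, 0, 0.05], [0, 0, 0]], [[0, 0, 0.05], [0, 0, 0]], [[0, 0, 0.05], [0, 0, 0]], [[0, 0, 0.03], [0, 0, 0]], [[0, 0, 0.02], [0, 0, 0]], [[0, 0, 0.01], [0, 0, 0]], [[0, 0, 0], [0, 0, 0]], [[0, 0, 0], [0, 0, 0]]]' --fingers 0.5

```text
time: 3.65
tool_pos: [518.8, -69.3, 121.2]
tcp_rot: [3.141, -0.002, 0.095]
contact_force: [0.5, -0.2, -0.5]
grip_width: 46.0
finger_force: 0.0
```

Run:
```python
from h import *
import pickle
o=bot.get_obs(); m=bot.camera_model('wrist'); im=bot.capture('wrist')
cv2.imwrite('pics/w2.png',im[:,:,::-1]); pickle.dump(m,open('w2.pkl','wb')); print(o['tool_pos'],o['tcp_rot'],o['grip_width'])
```

```text
[518.79 -69.27 121.25] [ 3.14 -0.    0.09] 46.01443900231316
```

View pics/w2.png

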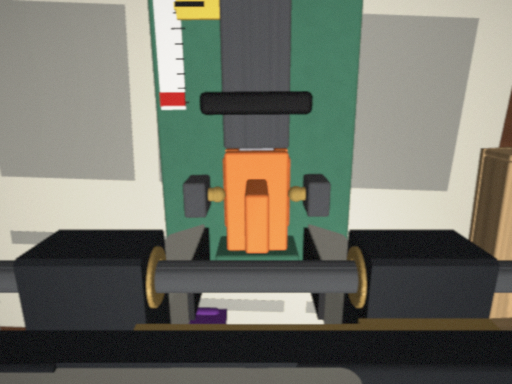

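Wrist view: the tab top spans u 246–268, far edge at v≈195, centred between the fingers. The red mark is at (173,99), and the pointer line is at (190,4). Going down.

Run:
```python
from h import *
import pickle
m=pickle.load(open('w2.pkl','rb')); r=R.from_euler('z',-.096); o=np.array([518.8,-69.3,0])
for n,p,z in (('tabfar',(257,194),94),('tabnear',(257,251),94),('red',(173,99),18),('ptr',(185,4),18),('ptr30',(185,4),25),('bar',(256,95),93),('bar',(256,114),93)): print(n,r.apply(ray(m,p,z)-o))
```

```text
tabfar [17.58  0.07 94.  ]
tabnear [-16.93   0.09  94.  ]
red [68.6  61.24 18.  ]
ptr [131.32  49.01  18.  ]
ptr30 [129.66  47.71  25.  ]
bar [70.72  0.55 93.  ]
bar [61.07  0.56 93.  ]
```

>>> servo_tool --deltas '[[[0, 0, 0.02], [0, 0, 0]], [[0, 0, 0.02], [0, 0, 0]], [[0, 0, 0.015], [0, 0, 0]], [[0, 0, 0.006], [0, 0, 0]], [[0, 0, 0], [0, 0, 0]], [[0, 0, 0], [0, 0, 0]]]'

```text
time: 4.45
tool_pos: [518.7, -69.2, 59.9]
tcp_rot: [3.141, -0.001, 0.095]
contact_force: [0.8, 1.2, -0.4]
grip_width: 45.9
finger_force: 0.0
```

>>> servo_tool --deltas '[[[0, 0, 0], [0, 0, 0]], [[0, 0, 0], [0, 0, 0]], [[0, 0, 0], [0, 0, 0]], [[0, 0, 0], [0, 0, 0]], [[0, 0, 0], [0, 0, 0]], [[0, 0, 0], [0, 0, 0]]]' --fingers 0

```text
time: 5.2
tool_pos: [518.1, -69.1, 59.2]
tcp_rot: [3.141, 0.0, 0.095]
contact_force: [-0.2, -0.3, -0.9]
grip_width: 13.6
finger_force: 30.0
```

>>> servo_tool --deltas '[[[0, 0, -0.002], [0, 0, 0]], [[0, 0, -0.002], [0, 0, 0]], [[0, 0, -0.002], [0, 0, 0]], [[0, 0, -0.002], [0, 0, 0]], [[0, 0, -0.002], [0, 0, 0]], [[0, 0, -0.003], [0, 0, 0]], [[0, 0, -0.004], [0, 0, 0]], [[0, 0, -0.005], [0, 0, 0]], [[0, 0, -0.006], [0, 0, 0]], [[0, 0, -0.008], [0, 0, 0]], [[0, 0, -0.01], [0, 0, 0]], [[0, 0, -0.012], [0, 0, 0]], [[0, 0, -0.014], [0, 0, 0]], [[0, 0, -0.014], [0, 0, 0]], [[0, 0, -0.014], [0, 0, 0]], [[0, 0, 0], [0, 0, 0]], [[0, 0, 0], [0, 0, 0]]]'

```text
time: 7.32
tool_pos: [517.9, -69.0, 159.0]
tcp_rot: [-3.141, 0.001, 0.094]
contact_force: [-1.0, -0.3, -2.2]
grip_width: 13.7
finger_force: 30.0
```

Run:
```python
from h import *
import pickle
o=bot.get_obs(); m=bot.camera_model('wrist'); im=bot.capture('wrist')
cv2.imwrite('pics/w3.png',im[:,:,::-1]); pickle.dump(m,open('w3.pkl','wb')); print(o['tool_pos'],o['contact_force'],o['grip_width'])
```

```text
[517.91 -69.   159.03] [-1.   -0.26 -2.23] 13.701164202435443
```

View pics/w3.png

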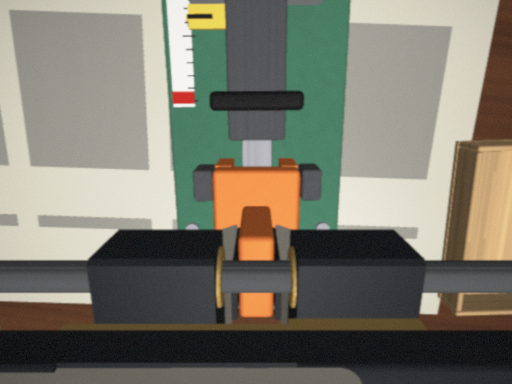

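The block is lifted clear and held upright. The tray's left top corners are at about (455,141) and (443,308).

Run:
```python
from h import *
import pickle
m=pickle.load(open('w3.pkl','rb'))
a=ray(m,(455,141),35);b=ray(m,(443,310),35);print(a,b,np.linalg.norm(a-b))
m=pickle.load(open('w1.pkl','rb'))
print(ray(m,(340,153),35),ray(m,(441,152),35))
im=cv2.imread('pics/w1.png');im2=cv2.imread('pics/w3.png')
A=cv2.resize(im[140:275,325:450],None,fx=3,fy=3);B=cv2.resize(im2[125:320,430:512],None,fx=2.0,fy=2.0)
h=max(A.shape[0],B.shape[0]);A=cv2.copyMakeBorder(A,0,h-A.shape[0],0,0,0);B=cv2.copyMakeBorder(B,0,h-B.shape[0],0,0,0)
cv2.imwrite('pics/tray.png',np.hstack([A,B]))
```

```text
[ 568.13 -226.08   35.  ] [ 412.83 -253.49   35.  ] 157.6973213513685
[ 567.85 -240.59   35.  ] [ 581.24 -372.88   35.  ]
```

View pics/tray.png

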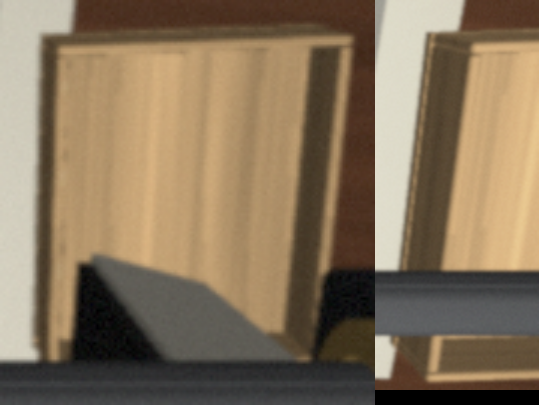

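The tray centre is at about (495, -317) with yaw about 6°. Carrying the block over and lowering it.

>>> servo_tool --deltas '[[[-0.0058, 0.0306, 0], [0, 0, 0]], [[-0.0058, 0.0306, 0], [0, 0, 0]], [[-0.0058, 0.0306, 0], [0, 0, 0]], [[-0.0058, 0.0306, 0], [0, 0, 0]], [[-0.0058, 0.0306, 0], [0, 0, 0]], [[-0.0058, 0.0306, 0], [0, 0, 0]], [[-0.0058, 0.0306, 0], [0, 0, 0]], [[-0.0058, 0.0306, 0], [0, 0, 0]], [[0, 0, 0], [0, 0, 0]], [[0, 0, 0.025], [0, 0, 0]], [[0, 0, 0.025], [0, 0, 0]], [[0, 0, 0.025], [0, 0, 0]], [[0, 0, 0.012], [0, 0, 0]], [[0, 0, 0.012], [0, 0, 0]], [[0, 0, 0.005], [0, 0, 0]], [[0, 0, 0.003], [0, 0, 0]], [[0, 0, 0], [0, 0, 0]], [[0, 0, 0], [0, 0, 0]]]'

```text
time: 9.62
tool_pos: [495.3, -317.4, 52.8]
tcp_rot: [3.141, -0.001, 0.094]
contact_force: [0.4, -0.7, -0.8]
grip_width: 13.6
finger_force: 30.0
```

>>> servo_tool --deltas '[[[0, 0, 0.002], [0, 0, 0]], [[0, 0, 0.0015], [0, 0, 0]], [[0, 0, 0.0005], [0, 0, 0]], [[0, 0, 0], [0, 0, 0]]]'

```text
time: 10.12
tool_pos: [495.1, -317.2, 48.3]
tcp_rot: [3.142, -0.0, 0.095]
contact_force: [0.4, 0.7, -0.6]
grip_width: 13.5
finger_force: 30.0
```

>>> servo_tool --deltas '[[[0, 0, 0], [0, 0, 0]], [[0, 0, 0], [0, 0, 0]], [[0, 0, 0], [0, 0, 0]], [[0, 0, 0], [0, 0, 0]], [[0, 0, -0.02], [0, 0, 0]], [[0, 0, -0.04], [0, 0, 0]], [[0, 0, -0.05], [0, 0, 0]], [[0, 0, 0], [0, 0, 0]]]' --fingers 0.5

```text
time: 11.12
tool_pos: [497.0, -318.7, 162.7]
tcp_rot: [3.135, -0.006, 0.095]
contact_force: [0.4, -0.3, -0.4]
grip_width: 45.7
finger_force: 0.0
```

>>> servo_tool --deltas '[[[0.0141, -0.0307, 0], [0, 0, 0]], [[0.0141, -0.0307, 0], [0, 0, 0]], [[0.0141, -0.0307, 0], [0, 0, 0]], [[0.0141, -0.0307, 0], [0, 0, 0]], [[0.0141, -0.0307, 0], [0, 0, 0]], [[0.0141, -0.0307, 0], [0, 0, 0]], [[0.0141, -0.0307, 0], [0, 0, 0]], [[0.0141, -0.0307, 0], [0, 0, 0]], [[0, 0, 0], [0, 0, -10]], [[0, 0, 0], [0, 0, -10]], [[0, 0, 0], [0, 0, -10]], [[0, 0, 0], [0, 0, -10]], [[0, 0, 0], [0, 0, -10]], [[0, 0, 0], [0, 0, -10]], [[0, 0, 0], [0, 0, -10]], [[0, 0, 0], [0, 0, -10]], [[0, 0, 0], [0, 0, -10]], [[0, 0, 0], [0, 0, 0]], [[0, 0, 0], [0, 0, 0]]]'

```text
time: 13.5
tool_pos: [584.0, -62.0, 157.8]
tcp_rot: [-3.141, -0.0, 1.662]
contact_force: [-0.2, -0.0, -1.4]
grip_width: 45.5
finger_force: 0.0
```

Run:
```python
from h import *
import pickle
o=bot.get_obs(); m=bot.camera_model('wrist'); im=bot.capture('wrist')
cv2.imwrite('pics/w4.png',im[:,:,::-1]); pickle.dump(m,open('w4.pkl','wb')); print(o['tool_pos'],o['tcp_rot'])
t=bot.capture('top')[150:220,310:390,::-1]; s=bot.capture('side')[130:190,230:310,::-1]
F=lambda a:cv2.resize(a,(280,260),interpolation=cv2.INTER_CUBIC)
w=im[:,:,::-1]
cv2.imwrite('pics/w4b.png',np.hstack([cv2.copyMakeBorder(w,0,136,0,0,0),np.vstack([F(t),F(s)])]))
```

```text
[583.99 -61.96 157.78] [-3.14 -0.    1.66]
```

View pics/w4b.png

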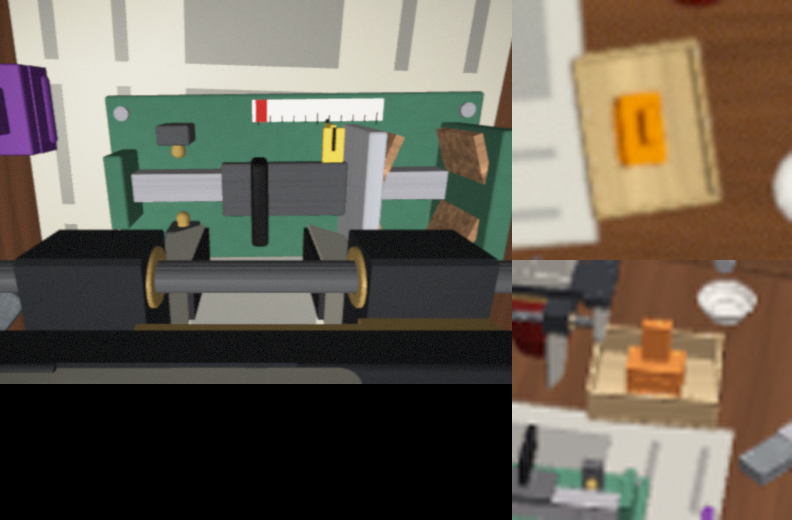

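The block sits upright in the tray. In the wrist view the bar is at u 251–268, the red mark at (261,111) and the pointer's black line at (334,140). I'll triangulate the pointer and mark across the views.

```bash
cat >> h.py <<'E'
def blobs(im,m,yaw,o):
    hsv=cv2.cvtColor(im,cv2.COLOR_BGR2HSV); r=R.from_euler('z',-yaw)
    k=cv2.inRange(hsv,(0,150,110),(5,255,255))|cv2.inRange(hsv,(176,150,110),(180,255,255)); y=cv2.inRange(hsv,(22,150,130),(33,255,255))
    out={}
    for n,kk in (('red',k),('yel',y)):
        N,l,s,c=cv2.connectedComponentsWithStats(kk)
        for i in range(1,N):
            if s[i,4]>40: out.setdefault(n,[]).append((s[i],c[i].round(1),r.apply(ray(m,c[i],18)-o).round(1)))
    return out
E
python3 - <<'E'
from h import *
import pickle
for n in ('w1','w2','w3','w4'):
    m=pickle.load(open(n+'.pkl','rb')); im=cv2.imread(f'pics/{n}.png')
    print(n); [print(k,*v) for k,l in blobs(im,m,.098,[518.5,-69.2,0]).items() for v in l]
    if n=='w4':
        g=cv2.cvtColor(im,cv2.COLOR_BGR2GRAY)
        for v in range(116,166,3): print(v,im[v,318:348].sum(1)//3)
E
```

```text
w1
red [155 123  14   6  78] [161.3 125.3] [68.7 62.2 18. ]
yel [163  74  21  13 233] [173.7  80. ] [126.4  41.5  18. ]
w2
red [160  93  26  13 302] [172.   98.5] [69.3 61.7 18. ]
yel [175   0  45  20 647] [199.3  10.3] [127.8  39.1  18. ]
w3
red [172  92  23  11 233] [183.  97.] [69.3 61.7 18. ]
yel [188   4  37  25 772] [207.3  16.6] [130.5  38.9  18. ]
w4
red [256 100  10  22 201] [260.9 110.4] [69.3 61.7 18. ]
yel [322 124  22  38 629] [332.2 144.2] [130.5  32.9  18. ]
116 [213 239 243 243 242 242 243 243 242 237 197 163 213 238 243 242 242 243
 242 243 242 236 199 169 219 238 242 243 243 242]
119 [213 239 242 243 242 242 233 192 130 104  98 146 217 238 241 243 242 242
 242 242 241 235 196 189 226 240 243 242 240 240]
122 [ 96 112 114 115 112 109  94  75  56  49  59  79  95 103 104 107 106 108
 107 105 109 101  97  97 104 105 108 107 106 105]
125 [ 99 103 103 101 103 104 105 103 100 100  98 100 117 138 151 152 155 146
 127 109 102 102 102 104 110 119 121 114 107 101]
128 [100 103 102 103 106 120 142 156 156 156 156 158 160 159 126  79  60  76
 111 140 154 156 158 157 157 153 143 
[... 806 characters left out ...]
8 185 186 183 184 183 173 132  73  38  71 127
 167 183 184 183 184 184 181 164 134 116 120 114]
152 [104 100 104 109 137 169 181 183 183 184 183 184 183 180 179 178 180 181
 182 184 185 184 183 183 181 157 128 115 115 115]
155 [101  98 103 110 136 166 182 186 184 183 185 186 183 184 185 185 184 185
 183 185 182 184 185 182 175 154 126 116 114 115]
158 [100 104 101 115 150 174 183 183 185 183 184 184 185 183 184 183 184 185
 183 182 185 184 184 181 175 147 124 118 118 116]
161 [ 62  61  61  87 130 160 174 173 176 174 173 173 172 173 170 174 171 171
 171 172 172 173 171 167 143 104  81  93 106 112]
164 [81 77 80 80 78 82 82 80 83 82 81 80 81 83 79 83 81 82 82 83 80 81 82 82
 83 79 83 82 78 90]
```

Run:
```python
from h import *
import pickle
r=R.from_euler('z',-.098)
im=cv2.imread('pics/w3.png'); print(im[6:28,180:230:4].sum(2)//3)
for n,p in (('w1',(168,80.8)),('w2',(185,4)),('w3',(192,16)),('w4',(333.9,130)),('w4',(333.2,148))):
    m=pickle.load(open(n+'.pkl','rb'))
    print(n,[r.apply(ray(m,p,z)-[518.5,-69.2,0])[:2] for z in (18,30,40,50)])
m=pickle.load(open('w4.pkl','rb'))
for u in (251,268): print('bar',r.apply(ray(m,(u,200),93)-[518.5,-69.2,0]))
```

```text
[[239 234 187 179 180 179 180 180 180 179 180 148  86]
 [239 201 183 182 177 180 180 181 179 179 182 148  86]
 [239 157 179 179 180 180 180 180 182 181 180 149  85]
 [239 203 188 180 178 179 179 182 180 180 179 149  84]
 [238 234 193 177 180 182 180 181 182 184 179 147  82]
 [239 239 193 178 180 177 181 182 181 179 180 157  86]
 [239 240 195 179 173 173 177 171 178 180 182 160  83]
 [240 239 183 166 142 142 142 144 167 180 180 159  83]
 [240 239 113  98  77  79  78  79 149 181 183 159  84]
 [239 239  57  34  38  38  37  36 140 183 183 160  82]
 [240 239  49  31  37  32  36  37 124 181 182 159  86]
 [240 238  60  51  48  46  46  48 122 183 183 161  86]
 [240 239 103 104 105 106 105 106 141 182 183 167  83]
 [240 239 165 166 168 168 166 168 174 183 183 173  87]
 [240 236 174 179 181 179 180 180 181 181 182 174  83]
 [239 223 161 180 182 181 182 181 183 181 183 175  81]
 [241 204 154 183 180 182 182 182 183 183 183 176  82]
 [241 224 163 181 181 180 181 182 182 181 184 177  85]
 [241 238 172 180 180 180 181 182 183 182 182 174  84]
 [240 240 178 180 181 183 184 182 182 182 184 176  83]
 [240 241 193 181 182 181 181 182 183 181 182 174  87]
 [241 241 215 179 179 178 178 178 178 177 175 170  82]]
w1 [array([125.52,  48.95]), array([124.98,  46.03]), array([124.52,  43.59]), array([124.07,  41.16])]
w2 [array([131.71,  48.62]), array([128.85,  46.4 ]), array([126.47,  44.55]), array([124.09,  42.7 ])]
w3 [array([130.91,  50.99]), array([128.43,  48.96]), array([126.36,  47.27]), array([124.29,  45.58])]
w4 [array([131.38,  44.97]), array([128.73,  46.05]), array([126.52,  46.94]), array([124.31,  47.84])]
w4 [array([131.57,  29.61]), array([128.91,  31.3 ]), array([126.7 ,  32.72]), array([124.48,  34.13])]
bar [61.46  5.51 93.  ]
bar [72.9   5.44 93.  ]
```

The black pointer line triangulates to z≈50, x≈124.2, and the mark is at 69.3, so the required opening is about 55 mm. Lowering onto the bar.

>>> servo_tool --deltas '[[[0, 0.0013, 0.02], [0, 0, -0.4]], [[0, 0, 0.025], [0, 0, 0]], [[0, 0, 0.025], [0, 0, 0]], [[0, 0, 0.015], [0, 0, 0]], [[0, 0, 0.01], [0, 0, 0]], [[0, 0, 0.003], [0, 0, 0]], [[0, 0, 0], [0, 0, 0]], [[0, 0, 0], [0, 0, 0]]]'

```text
time: 14.65
tool_pos: [586.0, -62.0, 61.0]
tcp_rot: [3.14, 0.001, 1.672]
contact_force: [0.7, -0.2, 0.7]
grip_width: 45.9
finger_force: 0.0
```

>>> servo_tool --deltas '[[[0, 0, 0], [0, 0, 0]], [[0, 0, 0], [0, 0, 0]], [[0, 0, 0], [0, 0, 0]], [[0, 0, 0], [0, 0, 0]], [[0, 0, 0], [0, 0, 0]], [[0, 0, 0], [0, 0, 0]]]' --fingers 0

```text
time: 15.4
tool_pos: [586.1, -61.9, 60.3]
tcp_rot: [3.14, 0.0, 1.672]
contact_force: [5.3, 0.7, -1.7]
grip_width: 12.1
finger_force: 30.0
```

>>> servo_tool --deltas '[[[0, -0.003, 0], [0, 0, 0]], [[0, -0.005, 0], [0, 0, 0]], [[0, -0.006, 0], [0, 0, 0]], [[0, -0.006, 0], [0, 0, 0]], [[0, -0.006, 0], [0, 0, 0]], [[0, -0.006, 0], [0, 0, 0]], [[0, -0.006, 0], [0, 0, 0]], [[0, -0.006, 0], [0, 0, 0]], [[0, -0.005, 0], [0, 0, 0]], [[0, -0.003, 0], [0, 0, 0]], [[0, 0, 0], [0, 0, 0]], [[0, 0, 0], [0, 0, 0]], [[0, 0, 0], [0, 0, 0]], [[0, 0, 0], [0, 0, 0]]]'

```text
time: 17.15
tool_pos: [535.8, -67.0, 60.4]
tcp_rot: [3.137, 0.001, 1.672]
contact_force: [11.4, 2.8, -8.2]
grip_width: 11.4
finger_force: 30.0
```

Run:
```python
from h import *
import pickle
o=bot.get_obs(); m=bot.camera_model('wrist'); im=bot.capture('wrist')[:,:,::-1].copy()
cv2.imwrite('pics/w5.png',im); pickle.dump(m,open('w5.pkl','wb')); print(o['tool_pos'],o['tcp_rot'],o['contact_force'],o['grip_width'],o['finger_force'])
print(blobs(im,m,.098,[518.5,-69.2,0]))
cv2.imwrite('pics/w5b.png',cv2.resize(im[0:200,150:400],None,fx=3,fy=3,interpolation=cv2.INTER_CUBIC))
```

```text
[535.78 -67.01  60.37] [3.14 0.   1.67] [11.45  2.82 -8.17] 11.446376390279784 29.998890459537506
{'red': [(array([341, 101,  18,  32, 511], dtype=int32), array([349.1, 116.3]), array([69.3, 61.5, 18. ]))], 'yel': [(array([ 352,  137,   36,   60, 1537], dtype=int32), array([368.1, 168.9]), array([82.8, 31.1, 18. ]))]}
```

View pics/w5b.png

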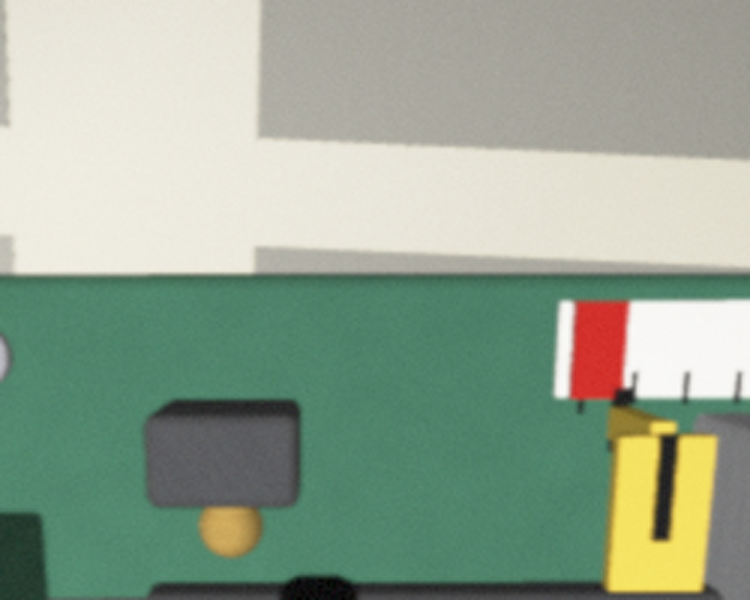

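Crop: the pointer's black tip at (623,396) is still slightly right of the red mark's middle (about (599,396)), so there are a few mm left to pull.

Run:
```python
from h import *
import pickle
r=R.from_euler('z',-.098); m=pickle.load(open('w5.pkl','rb'))
U=lambda x,y:((x-1)/3+150,(y-1)/3)
for n,p,zs in (('tip',U(623,396),(17,20,23)),('mark',U(598,396),(17,18)),('markc',U(600,350),(18,)),('line',U(668,440),(48,50,52)),('line2',U(661,538),(50,))):
    print(n,[r.apply(ray(m,p,z)-[518.5,-69.2,0])[:2] for z in zs])
m=pickle.load(open('w4.pkl','rb')); print('tip4',[r.apply(ray(m,(327,121),z)-[518.5,-69.2,0])[:2] for z in (17,20,23)])
print(r.apply([535.8-586.1,-67+61.9,0]))
```

```text
tip [array([74.94, 52.79]), array([74.05, 53.07]), array([73.17, 53.35])]
mark [array([70.12, 52.78]), array([69.85, 52.87])]
markc [array([69.59, 61.49])]
line [array([73.8 , 48.51]), array([73.12, 48.78]), array([72.43, 49.05])]
line2 [array([73.44, 32.41])]
tip4 [array([125.35,  52.48]), array([124.75,  52.67]), array([124.15,  52.86])]
[-50.56  -0.15   0.  ]
```

>>> servo_tool --deltas '[[[0, -0.002, 0], [0, 0, 0]], [[0, -0.0022, 0], [0, 0, 0]], [[0, 0, 0], [0, 0, 0]], [[0, 0, 0], [0, 0, 0]], [[0, 0, 0], [0, 0, 0]], [[0, 0, 0], [0, 0, 0]], [[0, 0, 0], [0, 0, 0]], [[0, 0, 0], [0, 0, 0]]]'

```text
time: 18.2
tool_pos: [531.7, -67.5, 60.4]
tcp_rot: [3.137, 0.001, 1.672]
contact_force: [11.2, 2.0, -7.0]
grip_width: 11.8
finger_force: 30.0
```

Run:
```python
from h import *
o=bot.get_obs(); m=bot.camera_model('wrist'); im=bot.capture('wrist')[:,:,::-1].copy()
print(o['tool_pos'],o['contact_force'],o['grip_width'],o['dq'])
r=R.from_euler('z',-.098)
b=blobs(im,m,.098,[518.5,-69.2,0]);print(b)
# dark tip beside mark: darkest blob near mark's lower end
P=r.inv().apply([[69.5,53,19]])+[518.5,-69.2,0]; u,v=proj(m,P)[0].astype(int); print(u,v)
g=im.sum(2)//3; print(g[v-8:v+10:2,u-16:u+18:2])
f=b['red'][0][1]
P=r.inv().apply([[69.5,46,50]])+[518.5,-69.2,0]; u,v=proj(m,P)[0].astype(int)
print(u,v); print(g[v:v+12:4,u-12:u+13])
```

```text
[531.75 -67.45  60.38] [11.25  1.98 -7.03] 11.809609718940305 [ 0.  0. -0. -0. -0.  0.]
{'red': [(array([348, 101,  18,  32, 504], dtype=int32), array([356.3, 116.1]), array([69.3, 61.6, 18. ]))], 'yel': [(array([ 352,  137,   36,   60, 1524], dtype=int32), array([368. , 168.9]), array([78.6, 31.1, 18. ]))]}
355 131
[[104 138 238 244 153 104 103 102 101 101 102 104 105 216 240 227 246]
 [104 143 241 243 143  98 100 101  99 100  99 101 107 222 206 180 245]
 [106 146 244 242 137 101 102 102  99 100 101  97 112 223 203 189 245]
 [103 150 245 243 132 100 102  99  80  71  76 101 114 226 197 213 246]
 [105 153 238 235 127 104 100  97  57  34  59  99 120 217 165 204 242]
 [105 109 128 130 109  95  91  91  41  34  56 112 112 119  85 104 131]
 [102 105 106 103 104  81  77  90  64  55  67  99 101 105  98 101 103]
 [104 102 106 106 103  86  88 107 103  98  87  85  86  94 100 102 103]
 [103 105 101 105 105 103 105 110 106 107 106 101  91  87  88  95 104]]
372 151
[[190 188 189 189 188 188 190 188 180 133  73  39  29  35  46  96 159 183
  189 190 190 188 190 188 188]
 [190 189 189 190 189 190 190 187 166 114  56  37  36  35  69 131 173 188
  189 190 188 189 190 190 190]
 [188 189 190 189 190 190 189 184 145  83  42  34  33  42  90 155 184 188
  189 189 189 190 189 190 189]]
```

The tip (u≈357) is centred on the mark (u≈347.5–364.5) and the jaw is held steady. Handing in.

```bash
python3 -c "
from plant import bot
print(bot.close_job())"
```

```text
the job is handed in; nothing more can be done
None
```

The job is handed in: the orange block is released in the wooden tray, and the arm is holding the jaw open with its pointer at the red mark, within about 0.5 mm by the wrist camera.

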